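# Slide the board out from under the upturned jug and box it

### The arm

A 6-joint arm with a two-finger parallel gripper is mounted at the origin on the work surface. World frame = base frame: x ahead of the robot, y to its left, z up, the work surface at z = 0. Lengths are in mm, angles in rad, forces in N, time in s.
With the tool pointing down it reaches from about 250 to 775 mm from the base axis. Payload 4 kg.
Tool frame: the origin (TCP) lies at the very end of the fingers, on their centre line; the grasp point (between the pads) lies 19 mm behind it; z points along the fingers, y is the direction in which the jaws open and shut (so a half turn about z gives the same grasp; the last joint's range is limited). The gripper opens to 94 mm and grips with 3 to 60 N. Pads are 16 mm wide; open, the fingers measure 119 mm over their backs; the gripper's body (75 mm by 177 mm) begins 78 mm behind the grasp point.
Start: joints at [-1.218, 0.087, 1.371, -0, 1.684, -0.103], TCP at [242.1, -493.87, 205.506] pointing down, gripper open.
Joint ranges: [-3.1, 3.1], [-0.76, 2.03], [0.27, 2.55], [-1.08, 4.22], [0.17, 2.65], [-2.57, 2.57]. Speed limits (rad/s): [2.79, 2.79, 3.14, 3.14, 3.14, 3.14].

### API

Orientations are given as a 3x3 rotation matrix whose columns are the frame's x, y, z axes.
In Python, from plant import * gives the robot as it stands.
- The arm moves only by the tool play_rows, never from a script. Its argument "commands" is a list of rows, each an object with "gripper": the opening, from 0 (shut) to 1 (fully open); "offset": the shift along the tool's x, y, z in mm, a list of three; "yaw": the turn about the tool's z in rad. In form: [{"gripper": gripper, "offset": [tx, ty, tz], "yaw": yaw}, ...]. A call has exactly 5 rows; each row shifts and turns the pose as measured when the row begins, along the tool's axes as they then stand; what a row does not reach is not made up. A row lasts 1/8 s, in which the tool goes at most 62.5 mm and 10.7 degrees, less where a joint would pass 70% of its speed; a pose out of reach is approached as far as the arm can. A call with a gripper value outside its range is refused whole. The fingers move at their own pace and stop on an object; "force" is the grip in N (left out, the last holds). Time passes only in rows, so rows that do not move let the fingers close, or fill a call up. It gives the time, the measured TCP pose, the force and the opening at its end, in the units of the state.
- get_obs(): the state, without advancing time (a new reading comes with each control period).
- capture(name): name is "scene" or "top" or "wrist"; returns (picture, depth): 420x560x3 uint8, red, green, blue; 420x560 float32, mm along the optical axis (not along the pixel's ray), 0 where there is no reading.
- camera_model(name): a dict with "mtx" (3x3 intrinsics, pixels), "k1" (the pictures are not rectified: a ray, as slopes to the right and down, at radius r is drawn at 1 + k1 r^2 times it, then the intrinsics apply), "world_to_cam" (4x4, takes a point from world to camera coordinates). Camera axes: x right, y down, z forward; pixel columns grow to the right and rows downward; lengths in mm; the calibration is good to about 2 mm. A picture is of the moment at which its call begins: read the wrist's pose just before it. camera_model takes no time and is no camera call; for the wrist camera it gives the pose at the moment of the call.
- job_done(): hands the job in, once; it reports no verdict.
Trained networks look in the newest picture that a camera, given by its name, has taken for a name from the list of things; names that differ only in an ending like _2 or _b are one class to them, and where a whole thing is asked for, a point or a joint stands for the part that bears it (a point fixed in the world has none). Each returns a list of dicts, best first, with "score" (0 to 1); they miss things now and then, are a little off and sometimes report something else, mostly with a low value. They report only what shows in the picture. A call takes as long as a camera call. They do not tell look-alikes from the thing itself.
- look_for(camera, query): "at" ([row, column] in pixels, amid what is visible of it).
- regions_of(camera, query): "pixels" (420x560 bool, what is visible of it) and "at" ([row, column] in pixels, amid what is visible of it).
The state is a dict: "clock": time; "qpos": joint angles; "joint_velocities": joint speeds; "joint_efforts": joint torques, N m; "tool_pos": TCP position; "ee_rot": TCP orientation; "contact_force": force on the tool from outside, world axes, zero at the start; "ft_torque": the same for the moment, N m; "grip_width": finger opening in mm.
Only numpy, scipy, OpenCV 4.12 (cv2) and the standard library are available. Lean on these libraries where they do the work, as an engineer would, in place of code of your own. Each camera call takes 0.05 s, during which the arm holds its last target.

### The job

Open the flap lid of the small wooden box until it stands well up, then slide the narrow wooden board straight out towards you from under the trivet and the upturned jug: the steel rail holds them back, so they settle down on the shelf where they are, the jug still standing on the trivet, never lifted or knocked over. Then lay the board flat in the box, let go of it, and close the lid fully. Leave the other things on the shelf undisturbed.

Things in the scene. Friction and masses are not known exactly. Their poses are not given: they have to be found in the camera images.
- box: Open wooden box fixed to the shelf, outside 220 (its x) x 170 (its y) x 60 mm high, walls and floor 6 mm thick, inside 208 x 158 mm and 54 mm deep. Origin: centre of its underside, on the shelf. Its -x side faces roughly towards the robot; the lid hinges on its +x side. May stand left or right of the robot's centre line, the steel rail then on the other side.
- lid (a joint): Hinge angle of the box's wooden flap lid (220 x 170 x 8 mm, 150 g), rad: 0 = shut flat on the rim, grows as the near edge swings up and over away from the robot, stop at 1.75. The hinge is stiff (0.24 Nm of friction): the lid stays where it is left. It may start a little ajar.
- lid_hinge (a point): Middle of the lid's hinge line, at the top of the box's +x wall (110 mm from the box's origin along its +x, 60.5 mm up); the hinge line runs along the box's y, on the lid's underside.
- lid_handle (a point): Centre of the head of the wooden knob on the lid: a disc 28 mm across and 16 mm thick on a thin stem, its centre 35 mm above the lid's upper face (43 mm above its underside) and 190 mm from the hinge line, 30 mm in from the lid's free edge, mid-width. Pinched along the box's y from above, it turns between the pads as the lid swings.
- rail: Low fixed steel keeper rail: an upright slat along its y, 160 mm long, 6 mm thick, from 15 to 36 mm above the shelf, between two posts (40 mm high, 12 mm thick) at y = +-80 mm. Origin: on the shelf, 60 mm in front (-x, robot side) of the slat's mid-plane, so the slat lies at x = +57 to +63 mm in its frame. The stack stands just behind the slat (+x); the board passes below it and is pulled out along the rail's -x.
- board: Plain narrow wooden board 180 (its x) x 56 (its y) x 12 mm, 85 g, lying flat on the shelf at the bottom of the stack, about 70 mm of it sticking out from below the rail towards the robot. Origin: centre of its underside. Its x runs along the rail's x at the start. It is clear of the stack once pulled about 120 mm.
- trivet: Square dark wooden trivet 106 x 106 x 18 mm, about 130 g, lying on the board just behind the rail. Origin: centre of its underside (12 mm above the shelf at the start).
- jug: Grey plastic measuring jug turned upside down on the trivet, 110 mm high, 84 mm across the mouth (below), 68 mm across the base (on top), a loop handle reaching 71 mm from its axis on its +x side, away from the rail; about 120 g. Origin: centre of the mouth, on the trivet; its z points up.
- strainer: Bystander: stainless steel tea strainer, bowl 68 mm across and 24 mm high with a handle to 145 mm along its x. Origin: centre of the bowl's underside.
- funnel: Bystander: orange silicone funnel standing mouth down, 92 mm across, 100 mm high. Origin: centre of its underside.
- vase: Bystander: green glass vase, 88 mm across, 180 mm high. Origin: centre of its underside.
- mug: Bystander: white mug, 80 mm across, 90 mm high. Origin: centre of its underside.
Mind the look-alikes: they are no part of the job. Several things have the shape of the board; the one meant has the colours described above.

How it is judged:
By the outcome, as a careful person would: the job done as asked, in the order asked, and still so for the second after the job is handed in, with the robot touching nothing.
It also fails if it takes over 72 s, if anything falls off the work surface, if the arm or the gripper's body presses on something with over 40 N, if the wrist force passes 120 N, or if a joint passes its speed limit or range.

## Working session

There is one attempt and no reset: what is moved stays moved. The work goes in short steps, Python scripts to look and compute and a tool call to move; the robot and the scene stay as the last step left them, time stands still between calls to the robot, and variables do not carry over. Pictures are saved under pics/ and viewed, and the job is handed in when it is done.

Besides the shell and the picture viewer there is one more tool, called after "Call:" in YAML: its name, and indented under it one key for each argument. play_rows: Moves the arm, as the interface text tells. Its arguments: {"type":"object","properties":{"commands":{"type":"array","items":{"type":"object","properties":{"gripper":{"type":"number"},"offset":{"type":"array","items":{"type":"number"}},"yaw":{"type":"number"}}}},"force":{"type":"number"}},"required":["commands"]}

```bash
ls; mkdir -p pics; cat > h.py <<'E'
from plant import *
import numpy as np, cv2
def save(n,img): cv2.imwrite('pics/'+n+'.png', cv2.cvtColor(img,cv2.COLOR_RGB2BGR))
def pts(cam,px,depth,m=None):
    m=m or camera_model(cam); K=np.array(m['mtx'],float); k1=m['k1']
    px=np.atleast_2d(px)  # row,col
    r=px[:,0].astype(float); c=px[:,1].astype(float)
    xd=(c-K[0,2])/K[0,0]; yd=(r-K[1,2])/K[1,1]
    x,y=xd.copy(),yd.copy()
    for _ in range(20):
        s=1+k1*(x*x+y*y); x,y=xd/s,yd/s
    d=np.asarray(depth,float)
    P=np.stack([x*d,y*d,d,np.ones_like(d)],1)
    return (np.linalg.inv(np.array(m['world_to_cam']))@P.T).T[:,:3]
def cloud(cam,depth,m=None):
    rr,cc=np.mgrid[0:depth.shape[0],0:depth.shape[1]]
    P=pts(cam,np.stack([rr.ravel(),cc.ravel()],1),depth.ravel(),m).reshape(depth.shape+(3,))
    P[depth<=0]=np.nan
    return P
E
python3 - <<'E'
from h import *
np.set_printoptions(precision=1,suppress=True)
for c in ['scene','top']:
    p,d=capture(c); save(c+'0',p); np.save(c+'0.npy',cloud(c,d)); np.save(c+'0p.npy',p)
    for q in ['box','lid','lid_handle','rail','board','trivet','jug','strainer','funnel','vase','mug']:
        for o in look_for(c,q)[:3]:
            r,cc=map(int,o['at']); print(c,q,round(o['score'],2),r,cc,np.load(c+'0.npy')[r,cc])
print(get_obs()['clock'])
E
```

```text
pics
scene box 0.79 239 353 [593.7 183.8  71.3]
scene lid 0.78 236 355 [582.  183.5  70.8]
scene lid 0.34 149 179 [ 627.8 -423.6   84.8]
scene lid_handle 0.94 231 356 [565.2 177.5  69. ]
scene rail 0.48 205 249 [ 641.9 -138.1   27.1]
scene board 0.91 144 243 [ 442.3 -324.8   14.7]
scene board 0.61 192 248 [ 596.  -180.3   12. ]
scene board 0.25 207 251 [ 645.  -127.9   28.3]
scene trivet 0.51 281 451 [598.6 434.9 129.8]
scene jug 0.93 198 218 [ 720.9 -174.   118.3]
scene strainer 0.64 199 314 [495.1   0.7   4.7]
scene funnel 0.69 272 257 [808.4  23.   42.3]
scene funnel 0.43 196 316 [482.4  -0.1   5.8]
scene vase 0.85 286 451 [603.6 440.6 118.9]
scene vase 0.2 240 352 [597.  182.9  69.7]
scene mug 0.81 148 182 [ 620.6 -416.9   87.2]
scene mug 0.24 192 248 [ 596.  -180.3   12. ]
top box 0.96 231 210 [564.1 161.4  72.5]
top box 0.72 209 352 [ 634.1 -202.1   36.2]
top box 0.31 232 203 [561.8 179.5  68.8]
top lid 0.58 230 203 [566.5 179.3  71.3]
top lid_handle 0.89 232 201 [561.5 184.2  70.4]
top rail 0.59 211 350 [ 631.7 -199.6   21.5]
top board 0.79 220 343 [ 608.9 -182.2   11.5]
top board 0.68 287 406 [ 433.4 -346.    10.6]
top trivet 0.87 191 330 [ 682.5 -144.9   33.8]
top jug 0.76 182 354 [ 677.3 -187.2  141.1]
top strainer 0.84 260 270 [499.9  11.2   3.5]
top funnel 0.62 155 272 [773.8  10.6  51.3]
top vase 0.73 223 96 [568.4 422.4 137.5]
top mug 0.61 224 448 [ 603.3 -471.7    6.8]
1.2
```

View pics/scene0.png

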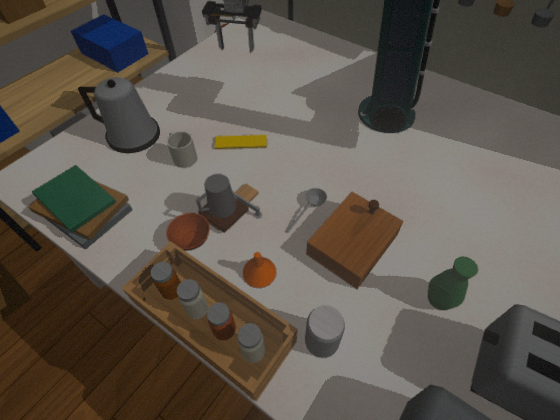

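View pics/top0.png

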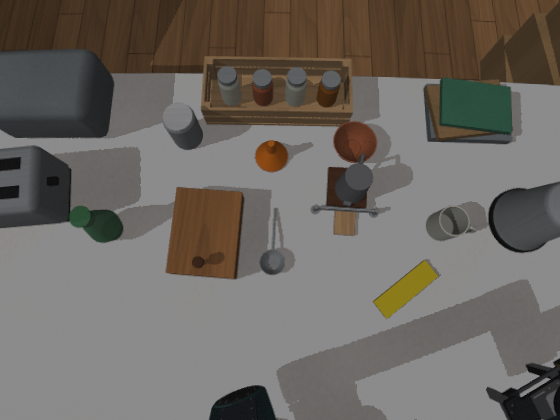

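The scene shows the box (brown lid, knob near (231,373) in scene and (262,198) in top). The wooden board's end is at top (222,345) under the rail (211,345). The yellow board at top (287,406) is a decoy. Next I fit the geometry.

```bash
python3 - <<'E'
from h import *
np.set_printoptions(precision=1,suppress=True)
P=np.load('top0.npy'); 
def crop(r0,r1,c0,c1,z0,z1,P=P):
    Q=P[r0:r1,c0:c1].reshape(-1,3); return Q[(Q[:,2]>z0)&(Q[:,2]<z1)]
# table noise
Q=crop(300,340,100,180,-50,50);print('table',Q.mean(0),Q.std(0))
L=crop(180,285,160,250,58,100); 
A=np.c_[L[:,:2],np.ones(len(L))]; k=np.linalg.lstsq(A,L[:,2],rcond=None)[0]; 
for _ in range(5):
    res=L[:,2]-A@k; m=abs(res)<4; k=np.linalg.lstsq(A[m],L[m,2],rcond=None)[0]
print('lid plane',k[:2],'n',m.sum(),'std',res[m].std(), 'angle',np.hypot(*k[:2]))
L=L[m]; rc=cv2.minAreaRect(L[:,:2].astype(np.float32)); print('lid rect',rc,cv2.boxPoints(rc),'z',L[:,2].mean())
K=crop(245,280,180,215,88,140); print('knob',len(K),K.mean(0),np.median(K,0),K.min(0),K.max(0))
B=crop(213,240,325,365,5,18); rc=cv2.minAreaRect(B[:,:2].astype(np.float32)); print('board',len(B),np.median(B,0),rc,cv2.boxPoints(rc))
R=crop(195,225,305,385,28,60); R=R[R[:,0]<655];print('rail',len(R)); print(R[np.lexsort((R[:,1],))][::6])
T=crop(160,205,320,372,22,42); print('trivet',len(T),T.min(0),T.max(0))
E
python3 - <<'E'
import cv2
a=cv2.imread('pics/top0.png'); cv2.imwrite('pics/topz.png',cv2.resize(a[160:260,290:400],None,fx=7,fy=6,interpolation=cv2.INTER_CUBIC))
a=cv2.imread('pics/scene0.png'); cv2.imwrite('pics/scz.png',cv2.resize(a[160:290,180:420],None,fx=3.3,fy=3.3,interpolation=cv2.INTER_CUBIC))
E
```

```text
table [339.  348.    0.8] [29.4 61.1  1.8]
lid plane [-0.  0.] n 5668 std 1.5958568139684688 angle 0.013700530768129477
lid rect ((563.2841186523438, 176.310302734375), (172.0844268798828, 220.66163635253906), 86.4542007446289) [[447.8  97.3]
 [668.1  83.6]
 [678.7 255.4]
 [458.5 269. ]] z 70.44596709618611
knob 110 [483.7 179.6 113.5] [483.5 179.3 114.1] [471.8 167.3 100.8] [495.6 193.7 117.9]
board 479 [ 598.4 -184.6   12.3] ((596.4835205078125, -180.25808715820312), (67.35932922363281, 84.6900634765625), 6.962965488433838) [[ 557.9 -142.3]
 [ 568.2 -226.4]
 [ 635.  -218.2]
 [ 624.8 -134.1]]
rail 370
[[ 635.  -270.8   37.7]
 [ 629.1 -267.4   39.7]
 [ 626.  -264.2   41.5]
 [ 627.8 -261.2   32.5]
 [ 629.8 -252.7   35.1]
 [ 632.  -247.    36.9]
 [ 631.7 -241.3   38.2]
 [ 640.3 -237.    35.1]
 [ 646.5 -235.3   31.6]
 [ 646.8 -233.    29.9]
 [ 634.9 -231.6   35. ]
 [ 643.6 -229.9   31.8]
 [ 649.3 -227.6   30.7]
 [ 654.8 -225.2   29.9]
 [ 634.4 -223.2   36.5]
 [ 634.5 -220.7   36. ]
 [ 649.2 -219.6   30.5]
 [ 649.  -216.8   30.9]
 [ 649.  -214.1   31. ]
 [ 633.8 -212.3   38.3]
 [ 632.2 -
[... 355 characters left out ...]
3.1 -182.2   45.8]
 [ 634.  -181.2   35. ]
 [ 645.1 -179.    33.4]
 [ 646.2 -177.3   28.2]
 [ 647.3 -176.1   35.3]
 [ 635.9 -172.8   37.7]
 [ 636.1 -170.4   36.7]
 [ 635.8 -167.5   37.7]
 [ 645.6 -163.7   29.8]
 [ 638.7 -162.5   36.7]
 [ 651.  -158.5   29.6]
 [ 653.8 -156.    28.9]
 [ 633.8 -155.    33.6]
 [ 635.5 -151.7   38.2]
 [ 633.3 -149.4   35.8]
 [ 635.4 -146.4   38. ]
 [ 638.1 -143.8   38. ]
 [ 638.  -141.2   38.1]
 [ 653.5 -137.3   28.7]
 [ 650.5 -134.5   30.1]
 [ 638.1 -128.3   36.5]
 [ 637.8 -122.9   37.4]
 [ 637.7 -117.6   37.5]
 [ 637.8 -112.5   36.6]
 [ 642.1 -106.8   40.9]
 [ 637.1 -104.3   39.2]
 [ 634.4 -101.7   39.1]]
trivet 569 [ 646.9 -242.5   22.4] [ 774.5 -134.5   41.9]
```

View pics/topz.png

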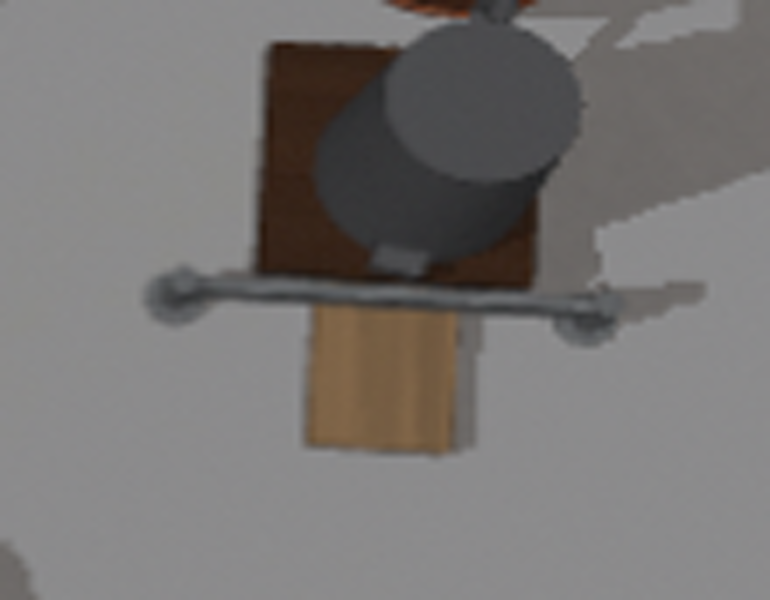

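View pics/scz.png

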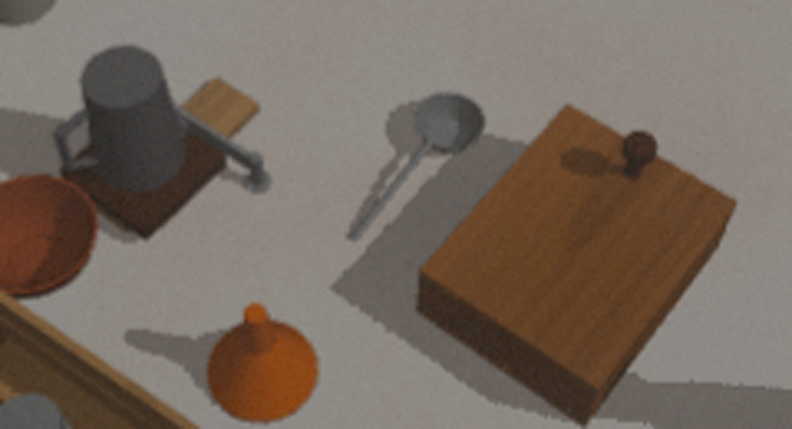

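```bash
cat >> h.py <<'E'
def to(x,y,z,yaw=None):
    """offset in tool axes to reach world TCP xyz, and yaw delta to align tool y with world dir angle yaw+90deg (mod pi)"""
    o=get_obs(); R=np.array(o['ee_rot']); p=np.array(o['tool_pos'])
    d=R.T@(np.array([x,y,z])-p)
    s='off '+str(np.round(d,1))
    if yaw is not None:
        t=np.array([-np.sin(yaw),np.cos(yaw),0]); l=R.T@t
        a=np.arctan2(-l[0],l[1]); a=(a+np.pi/2)%np.pi-np.pi/2
        s+=' yaw %.3f'%a
    print('pos',np.round(p,1),'q',np.round(o['qpos'],2),'t',o['clock'],'F',np.round(o['contact_force'],1),'w',round(o['grip_width'],1)); print(s)
E
python3 - <<'E'
from h import *
print(np.round(get_obs()['ee_rot'],3))
to(483,181,205,-0.062)
E
```

```text
[[ 0.898  0.44   0.   ]
 [ 0.44  -0.898 -0.   ]
 [ 0.     0.    -1.   ]]
pos [ 242.1 -493.9  205.5] q [-1.22  0.09  1.37  0.    1.68 -0.1 ] t 1.2 F [-0.7  0.  -0.4] w 93.6
off [ 5.134e+02 -5.000e+02  5.000e-01] yaw 0.518
```

Call:
play_rows:
  commands:
    - {"gripper": 1, "offset": [44, -43, 0], "yaw": 0}
    - {"gripper": 1, "offset": [44, -43, 0], "yaw": 0}
    - {"gripper": 1, "offset": [44, -43, 0], "yaw": 0}
    - {"gripper": 1, "offset": [44, -43, 0], "yaw": 0}
    - {"gripper": 1, "offset": [44, -43, 0], "yaw": 0}
  force: 20

```text
clock: 1.82
tool_pos: [346.6, -201.2, 204.5]
ee_rot: [[0.902, 0.432, 0.002], [0.432, -0.902, 0.001], [0.002, -0.0, -1.0]]
contact_force: [0.6, 0.0, -0.5]
grip_width: 94.1
```

Call:
play_rows:
  commands:
    - {"gripper": 1, "offset": [44, -43, 0], "yaw": 0}
    - {"gripper": 1, "offset": [44, -43, 0], "yaw": 0}
    - {"gripper": 1, "offset": [44, -43, 0], "yaw": 0}
    - {"gripper": 1, "offset": [44, -43, 0], "yaw": 0}
    - {"gripper": 1, "offset": [0, 0, 0], "yaw": 0.17}

```text
clock: 2.45
tool_pos: [431.9, 38.4, 206.3]
ee_rot: [[0.961, 0.275, 0.008], [0.275, -0.961, 0.0], [0.008, 0.002, -1.0]]
contact_force: [-0.2, -0.0, 0.3]
grip_width: 94.0
```

```bash
python3 - <<'E'
from h import *
to(483,181,150,-0.062)
E
```

```text
pos [431.9  38.4 206.3] q [-0.04 -0.18  1.63  0.    1.69  1.25] t 2.45 F [-0.2 -0.   0.3] w 94.0
off [  87.9 -123.2   56.7] yaw 0.341
```

Call:
play_rows:
  commands:
    - {"gripper": 1, "offset": [33, -46, 0], "yaw": 0}
    - {"gripper": 1, "offset": [33, -46, 10], "yaw": 0}
    - {"gripper": 1, "offset": [22, -31, 20], "yaw": 0}
    - {"gripper": 1, "offset": [0, 0, 10], "yaw": 0.17}
    - {"gripper": 1, "offset": [0, 0, 0], "yaw": 0.17}

```text
clock: 3.08
tool_pos: [485.4, 187.0, 166.1]
ee_rot: [[0.997, -0.071, 0.011], [-0.071, -0.998, -0.001], [0.011, -0.0, -1.0]]
contact_force: [0.0, -0.2, 0.1]
grip_width: 93.8
```

```bash
python3 - <<'E'
from h import *
np.set_printoptions(precision=1,suppress=True)
to(483,181,90,-0.062)
m=camera_model('wrist')
p,d=capture('wrist'); save('w1',p); P=cloud('wrist',d,m)
for o in look_for('wrist','lid_handle')[:2]:
    r,c=map(int,o['at']); print(o, P[r-2:r+3,c-2:c+3].reshape(-1,3).mean(0))
K=P[(P[...,2]>95)&(P[...,2]<125)&(abs(P[...,0]-483)<30)&(abs(P[...,1]-181)<30)]; print(len(K),K.min(0),K.max(0),np.median(K,0))
E
```

```text
pos [485.4 187.  166.1] q [ 0.3  0.   1.5 -0.   1.6  1.9] t 3.075 F [ 0.  -0.2  0.1] w 93.8
off [-2.8  6.2 76. ] yaw -0.009
{'at': [113.6, 280.5], 'score': 0.89} [577.1 174.1  69.6]
878 [472.8 165.9  99.5] [499.7 193.3 115.6] [487.9 179.7 113.5]
```

View pics/w1.png

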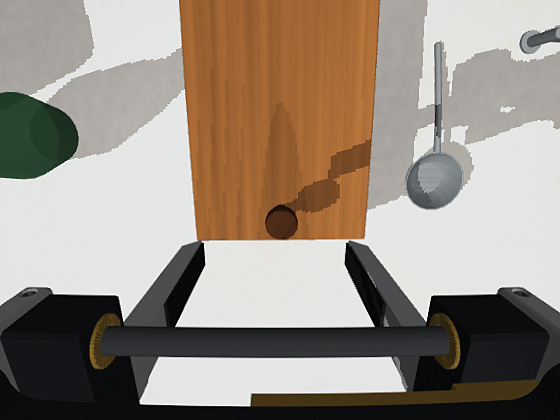

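Wrist view: the knob is at (222,281) px, close to (485,180). The strainer is on the right and the vase on the left, both clear of the gripper.

Call:
play_rows:
  commands:
    - {"gripper": 1, "offset": [0, 7, 20], "yaw": 0}
    - {"gripper": 1, "offset": [0, 0, 25], "yaw": 0}
    - {"gripper": 0.45, "offset": [0, 0, 25], "yaw": 0}
    - {"gripper": 0.4, "offset": [0, 0, 8], "yaw": 0}
    - {"gripper": 0.2, "offset": [0, 0, 0], "yaw": 0}
  force: 12

```text
clock: 3.8
tool_pos: [488.3, 179.2, 90.1]
ee_rot: [[0.998, -0.052, 0.019], [-0.052, -0.999, 0.001], [0.019, -0.002, -1.0]]
contact_force: [0.4, 0.5, 0.1]
grip_width: 67.5
```

Call:
play_rows:
  commands:
    - {"gripper": 0.1, "offset": [0, 0, 0], "yaw": 0}
    - {"gripper": 0.1, "offset": [0, 0, 0], "yaw": 0}
    - {"gripper": 0.1, "offset": [0, 0, 0], "yaw": 0}
    - {"gripper": 0.1, "offset": [0, 0, 0], "yaw": 0}
    - {"gripper": 0.1, "offset": [0, 0, -3], "yaw": 0}

```text
clock: 4.42
tool_pos: [491.1, 181.1, 96.6]
ee_rot: [[0.998, -0.051, 0.027], [-0.051, -0.999, 0.006], [0.026, -0.007, -1.0]]
contact_force: [3.3, -0.4, -3.8]
grip_width: 27.6
```

```bash
python3 - <<'E'
from h import *
np.set_printoptions(precision=1,suppress=True)
to(485,180,85,-0.062)
# arc in box frame relative to start, world offsets
R,f=194.8,0.2226
th0=0
prev=None
for th in np.arange(0,1.76,0.125):
    print('%.3f dx %.1f dz %.1f'%(th,-R*np.cos(th+f)+190,R*np.sin(th+f)-43))
E
```

```text
pos [491.1 181.1  96.6] q [ 0.2  0.1  1.6 -0.   1.4  1.9] t 4.425 F [ 3.3 -0.4 -3.8] w 27.6
off [-6.4  1.5 11.4] yaw 0.011
0.000 dx 0.0 dz 0.0
0.125 dx 6.9 dz 23.4
0.250 dx 16.6 dz 45.7
0.375 dx 29.0 dz 66.6
0.500 dx 43.9 dz 85.8
0.625 dx 61.1 dz 103.0
0.750 dx 80.3 dz 118.0
0.875 dx 101.2 dz 130.4
1.000 dx 123.5 dz 140.1
1.125 dx 146.9 dz 147.0
1.250 dx 170.9 dz 150.9
1.375 dx 195.2 dz 151.7
1.500 dx 219.5 dz 149.6
1.625 dx 243.2 dz 144.4
1.750 dx 266.2 dz 136.3
```

Call:
play_rows:
  commands:
    - {"gripper": 0.1, "offset": [5, 0, -18], "yaw": 0}
    - {"gripper": 0.1, "offset": [9, 0, -22], "yaw": 0}
    - {"gripper": 0.1, "offset": [12, 0, -21], "yaw": 0}
    - {"gripper": 0.1, "offset": [15, 0, -19], "yaw": 0}
    - {"gripper": 0.1, "offset": [17, 0, -17], "yaw": 0}

```text
clock: 5.05
tool_pos: [547.9, 177.6, 193.7]
ee_rot: [[0.998, -0.05, 0.025], [-0.05, -0.999, 0.005], [0.025, -0.006, -1.0]]
contact_force: [2.4, 1.3, -6.0]
grip_width: 27.8
```

```bash
cat >> h.py <<'E'
def lidstate(hx=673,hy=169.3,yaw=-0.062):
    o=get_obs(); p=np.array(o['tool_pos'])-19*np.array(o['ee_rot'])[:,2]
    u=np.cos(yaw)*(p[0]-hx)+np.sin(yaw)*(p[1]-hy); v=-np.sin(yaw)*(p[0]-hx)+np.cos(yaw)*(p[1]-hy); z=p[2]-60.5
    th=np.pi-np.arctan2(z,u)-0.2226
    print('lid est %.3f R %.1f v %.1f'%(th,np.hypot(u,z),v),'tool z',np.round(np.array(o['ee_rot'])[:,2],3),'F',np.round(o['contact_force'],1))
E
python3 - <<'E'
from h import *
lidstate(); to(485,180,85,-0.062)
E
```

```text
lid est 0.657 R 197.4 v 0.4 tool z [ 0.025  0.005 -1.   ] F [ 2.4  1.3 -6. ]
pos [547.9 177.6 193.7] q [ 0.22  0.13  1.35 -0.    1.64  1.84] t 5.05 F [ 2.4  1.3 -6. ] w 27.8
off [-65.7   1.4 107.1] yaw 0.012
```

Call:
play_rows:
  commands:
    - {"gripper": 0.1, "offset": [19, 0, -15], "yaw": 0}
    - {"gripper": 0.1, "offset": [21, 0, -12], "yaw": 0}
    - {"gripper": 0.1, "offset": [22, 0, -9], "yaw": 0}
    - {"gripper": 0.1, "offset": [23, 0, -6], "yaw": 0}
    - {"gripper": 0.1, "offset": [24, 0, -3], "yaw": 0}

```text
clock: 5.68
tool_pos: [653.5, 171.2, 242.4]
ee_rot: [[0.999, -0.049, 0.011], [-0.049, -0.999, 0.002], [0.011, -0.003, -1.0]]
contact_force: [-2.7, -0.1, 0.4]
grip_width: 27.3
```

```bash
python3 - <<'E'
from h import *
lidstate(); to(485,180,85,-0.062)
E
```

```text
lid est 1.250 R 201.8 v 0.6 tool z [ 0.011  0.002 -1.   ] F [-2.7 -0.1  0.4]
pos [653.5 171.2 242.4] q [0.17 0.36 0.97 0.   1.8  1.79] t 5.675 F [-2.7 -0.1  0.4] w 27.3
off [-1.704e+02 -1.000e-01  1.555e+02] yaw 0.013
```

Call:
play_rows:
  commands:
    - {"gripper": 0.1, "offset": [24, 0, 2], "yaw": 0}
    - {"gripper": 0.1, "offset": [24, 0, 3], "yaw": 0}
    - {"gripper": 0.1, "offset": [16, 0, 4], "yaw": 0}
    - {"gripper": 0.1, "offset": [0, 0, 0], "yaw": 0}
    - {"gripper": 0.6, "offset": [0, 0, 0], "yaw": 0}

```text
clock: 6.3
tool_pos: [718.6, 166.9, 239.2]
ee_rot: [[0.999, -0.049, 0.011], [-0.049, -0.999, 0.001], [0.011, -0.002, -1.0]]
contact_force: [0.2, 0.1, -0.3]
grip_width: 34.0
```

```bash
python3 - <<'E'
from h import *
lidstate(); to(485,180,85,-0.062)
E
```

```text
lid est 1.574 R 202.8 v 0.4 tool z [ 0.011  0.001 -1.   ] F [ 0.2  0.1 -0.3]
pos [718.6 166.9 239.2] q [ 0.15  0.52  0.75 -0.    1.85  1.77] t 6.3 F [ 0.2  0.1 -0.3] w 34.0
off [-235.6   -1.3  151.6] yaw 0.013
```

Call:
play_rows:
  commands:
    - {"gripper": 0.6, "offset": [0, 0, 0], "yaw": 0}
    - {"gripper": 0.6, "offset": [0, 0, -30], "yaw": 0}
    - {"gripper": 1, "offset": [0, 0, -30], "yaw": 0}
    - {"gripper": 1, "offset": [-20, 50, 0], "yaw": 0}
    - {"gripper": 1, "offset": [-20, 55, 0], "yaw": 0}

```text
clock: 6.92
tool_pos: [670.4, 65.0, 297.5]
ee_rot: [[0.999, -0.043, 0.003], [-0.043, -0.999, -0.002], [0.004, 0.002, -1.0]]
contact_force: [0.2, -0.7, 1.3]
grip_width: 83.0
```

Call:
play_rows:
  commands:
    - {"gripper": 1, "offset": [-22, 55, 10], "yaw": 0}
    - {"gripper": 1, "offset": [-22, 55, 15], "yaw": 0}
    - {"gripper": 1, "offset": [-22, 55, 20], "yaw": 0}
    - {"gripper": 1, "offset": [-22, 50, 20], "yaw": 0}
    - {"gripper": 1, "offset": [-15, 20, 20], "yaw": 0}

```text
clock: 7.55
tool_pos: [551.2, -172.8, 215.2]
ee_rot: [[0.999, -0.045, 0.009], [-0.045, -0.999, -0.006], [0.01, 0.006, -1.0]]
contact_force: [-1.0, -0.4, 1.0]
grip_width: 93.8
```

```bash
python3 - <<'E'
from h import *
np.set_printoptions(precision=1,suppress=True)
to(590,-182,150,-0.05)
m=camera_model('wrist')
p,d=capture('wrist'); save('w2',p); P=cloud('wrist',d,m); np.save('w2.npy',P); np.save('w2p.npy',p)
p,d=capture('scene'); save('s2',p)
E
```

```text
pos [ 551.2 -172.8  215.2] q [-0.4  0.1  1.3 -0.   1.7  1.2] t 7.55 F [-1.  -0.4  1. ] w 93.8
off [38.5  7.1 65.6] yaw 0.005
```

View pics/w2.png

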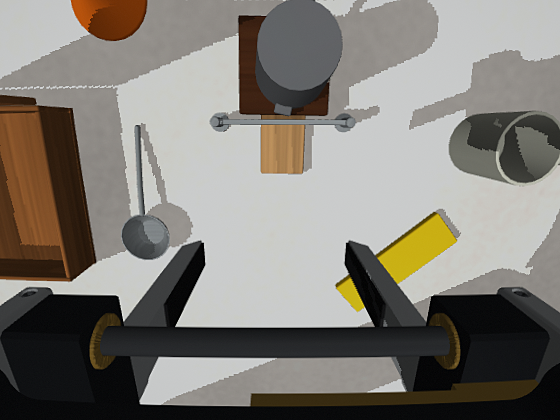

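View pics/s2.png

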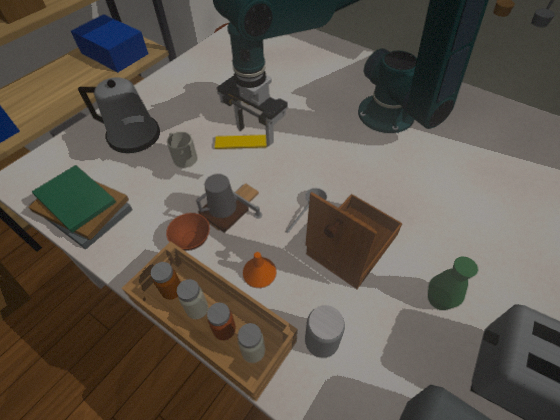

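The lid stands up and the box is open. In the wrist view the board's end is at rows 118–173, columns 261–306.

```bash
python3 - <<'E'
from h import *
np.set_printoptions(precision=1,suppress=True)
P=np.load('w2.npy'); p=np.load('w2p.npy').astype(int)
r=slice(126,178); c=slice(250,315)
q=p[r,c]; Q=P[r,c]; m=(q[...,0]-q[...,2]>35)
print(m.sum()); 
X=Q[m]; X=X[np.isfinite(X[:,2])&(X[:,2]>4)]
rc=cv2.minAreaRect(X[:,:2].astype(np.float32)); print(rc,cv2.boxPoints(rc),np.median(X,0))
# edges per row
for i in range(0,m.shape[0],6):
    j=np.where(m[i])[0]
    if len(j)>5: print(126+i,250+j[0],250+j[-1],Q[i,j[0]+1],Q[i,j[-1]-1])
T=P[15:110,238:330].reshape(-1,3)
t=T[(T[:,2]>25)&(T[:,2]<36)];print('trivet',t.min(0),t.max(0))
j=T[(T[:,2]>132)];print('jugtop',j.min(0),j.max(0),np.median(j,0))
R=P[110:132,205:360].reshape(-1,3); R=R[(R[:,2]>30)&(R[:,0]<648)]; 
k=np.polyfit(R[:,1],R[:,0],1); print('rail',k,R.min(0),R.max(0))
E
```

```text
2042
((601.7640991210938, -187.6229248046875), (54.69682312011719, 60.29557800292969), 86.84953308105469) [[ 570.2 -213.3]
 [ 630.4 -216.6]
 [ 633.4 -162. ]
 [ 573.2 -158.7]] [ 602.9 -187.5   11.8]
126 261 304 [ 632.7 -163.3   12.3] [ 630.4 -215.    11. ]
132 261 304 [ 625.3 -162.9   11.8] [ 623.1 -214.8   11.8]
138 261 303 [ 617.9 -162.5   13. ] [ 615.7 -213.4   11.5]
144 261 303 [ 610.4 -162.1   12.5] [ 608.1 -213.3   10.6]
150 261 303 [ 602.9 -161.7   12.3] [ 600.6 -213.1   11.7]
156 261 303 [ 595.3 -161.3   13.1] [ 593.1 -212.8   13.1]
162 261 302 [ 587.8 -160.9   14.3] [ 585.3 -211.5   11.9]
168 261 302 [ 579.8 -160.4   12.4] [ 577.4 -211.3   11.8]
trivet [ 648.9 -245.    26.6] [ 754.2 -137.7   36. ]
jugtop [ 658.4 -224.5  132. ] [ 715.9 -166.6  142.5] [ 689.7 -197.2  139.8]
rail [  0.  645.6] [ 627.2 -273.2   30. ] [ 648.  -102.3   46. ]
```

Call:
play_rows:
  commands:
    - {"gripper": 1, "offset": [21, 6, 45], "yaw": 0}
    - {"gripper": 1, "offset": [20, 6, 50], "yaw": 0}
    - {"gripper": 1, "offset": [0, 0, 50], "yaw": 0}
    - {"gripper": 1, "offset": [0, 0, 20], "yaw": 0}
    - {"gripper": 1, "offset": [0, 0, 0], "yaw": 0}
  force: 30

```text
clock: 8.28
tool_pos: [597.2, -183.2, 50.7]
ee_rot: [[0.999, -0.042, 0.015], [-0.042, -0.999, -0.006], [0.015, 0.006, -1.0]]
contact_force: [0.0, 0.0, 0.7]
grip_width: 93.9
```

```bash
python3 - <<'E'
from h import *
to(592,-187,4,-0.055)
E
```

```text
pos [ 597.2 -183.2   50.7] q [-0.39  0.31  1.41 -0.    1.4   1.22] t 8.275 F [0.  0.  0.7] w 93.9
off [-5.7  3.7 46.7] yaw 0.013
```

Call:
play_rows:
  commands:
    - {"gripper": 1, "offset": [-5, 4, 22], "yaw": 0.013}
    - {"gripper": 1, "offset": [0, 0, 16], "yaw": 0}
    - {"gripper": 1, "offset": [0, 0, 5], "yaw": 0}
    - {"gripper": 1, "offset": [0, 0, 1], "yaw": 0}
    - {"gripper": 1, "offset": [0, 0, 0], "yaw": 0}

```text
clock: 8.9
tool_pos: [598.9, -186.6, 13.8]
ee_rot: [[0.998, -0.052, 0.027], [-0.052, -0.999, -0.01], [0.028, 0.009, -1.0]]
contact_force: [0.3, -0.2, 0.6]
grip_width: 93.9
```

```bash
python3 - <<'E'
from h import *
to(592,-187,4,-0.055)
E
```

```text
pos [ 598.9 -186.6   13.8] q [-0.39  0.34  1.46  0.    1.31  1.23] t 8.9 F [ 0.3 -0.2  0.6] w 93.9
off [-7.1  0.6  9.6] yaw 0.003
```

Call:
play_rows:
  commands:
    - {"gripper": 1, "offset": [-4, 0, 6], "yaw": 0}
    - {"gripper": 1, "offset": [-4, 0, 6], "yaw": 0}
    - {"gripper": 0.5, "offset": [-1, 0, 1], "yaw": 0}
    - {"gripper": 0.4, "offset": [-1, 0, 1], "yaw": 0}
    - {"gripper": 0.4, "offset": [-1, 0, 1], "yaw": 0}

```text
clock: 9.52
tool_pos: [589.8, -185.1, 0.6]
ee_rot: [[0.998, -0.052, 0.033], [-0.052, -0.999, -0.009], [0.033, 0.007, -0.999]]
contact_force: [-0.5, 3.1, 4.7]
grip_width: 67.6
```

```bash
python3 - <<'E'
from h import *
to(592,-187,4,-0.055)
E
```

```text
pos [ 589.8 -185.1    0.6] q [-0.4   0.33  1.5   0.01  1.28  1.22] t 9.525 F [-0.5  3.1  4.7] w 67.6
off [ 2.4  1.8 -3.3] yaw 0.003
```

Call:
play_rows:
  commands:
    - {"gripper": 0.4, "offset": [0, 0, -2], "yaw": 0}
    - {"gripper": 0.4, "offset": [0, 0, 0], "yaw": 0}
    - {"gripper": 0.4, "offset": [0, 0, 0], "yaw": 0}
    - {"gripper": 0.4, "offset": [0, 0, 0.5], "yaw": 0}
    - {"gripper": 0.4, "offset": [0, 0, 0.5], "yaw": 0}

```text
clock: 10.15
tool_pos: [589.5, -185.6, 2.7]
ee_rot: [[0.998, -0.052, 0.032], [-0.052, -0.999, -0.01], [0.033, 0.008, -0.999]]
contact_force: [-0.7, 1.9, 5.3]
grip_width: 55.7
```

```bash
python3 - <<'E'
from h import *
to(452,-180,4,-0.055)
E
```

```text
pos [ 589.5 -185.6    2.7] q [-0.4   0.33  1.5   0.    1.28  1.22] t 10.15 F [-0.7  1.9  5.3] w 55.7
off [-137.5    1.5   -5.8] yaw 0.003
```

Call:
play_rows:
  commands:
    - {"gripper": 0.4, "offset": [-5, 0, -0.3], "yaw": 0}
    - {"gripper": 0.4, "offset": [-8, 0, -0.3], "yaw": 0}
    - {"gripper": 0.4, "offset": [-9, 0, -0.3], "yaw": 0}
    - {"gripper": 0.4, "offset": [-9, 0, -0.3], "yaw": 0}
    - {"gripper": 0.4, "offset": [-9, 0, -0.3], "yaw": 0}

```text
clock: 10.78
tool_pos: [550.7, -184.6, 2.7]
ee_rot: [[0.998, -0.052, 0.041], [-0.052, -0.999, -0.012], [0.041, 0.01, -0.999]]
contact_force: [3.9, -0.6, 0.4]
grip_width: 55.5
```

```bash
python3 - <<'E'
from h import *
to(452,-180,4,-0.055)
p,d=capture('scene'); save('s3',p[130:290,150:350].repeat(3,0).repeat(3,1))
E
```

```text
pos [ 550.7 -184.6    2.7] q [-0.42  0.25  1.6   0.01  1.25  1.2 ] t 10.775 F [ 3.9 -0.6  0.4] w 55.5
off [-98.6   0.6  -5.4] yaw 0.003
```

View pics/s3.png

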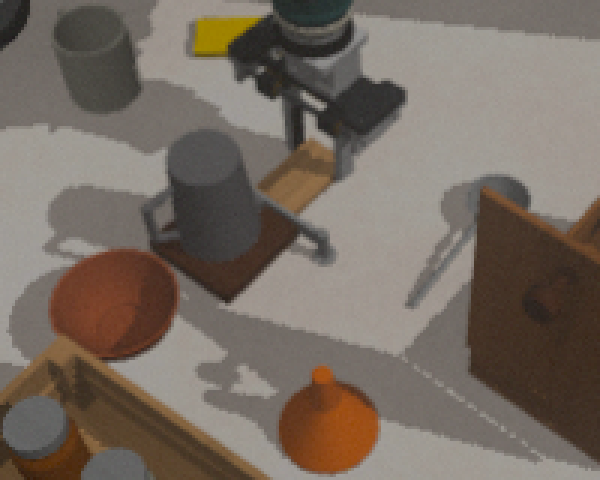

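Call:
play_rows:
  commands:
    - {"gripper": 0.4, "offset": [-8, -0.2, -0.3], "yaw": 0}
    - {"gripper": 0.4, "offset": [-8, -0.2, -0.3], "yaw": 0}
    - {"gripper": 0.4, "offset": [-8, -0.2, -0.3], "yaw": 0}
    - {"gripper": 0.4, "offset": [-8, -0.2, -0.3], "yaw": 0}
    - {"gripper": 0.4, "offset": [-8, -0.2, -0.3], "yaw": 0}

```text
clock: 11.45
tool_pos: [507.5, -181.2, 2.7]
ee_rot: [[0.998, -0.053, 0.041], [-0.052, -0.999, -0.012], [0.041, 0.01, -0.999]]
contact_force: [4.1, -0.7, 0.5]
grip_width: 55.3
```

Call:
play_rows:
  commands:
    - {"gripper": 0.4, "offset": [-8, -0.2, -0.3], "yaw": 0}
    - {"gripper": 0.4, "offset": [-8, -0.2, -0.3], "yaw": 0}
    - {"gripper": 0.4, "offset": [-8, -0.2, -0.3], "yaw": 0}
    - {"gripper": 0.4, "offset": [-8, -0.2, -0.3], "yaw": 0}
    - {"gripper": 0.4, "offset": [-8, -0.2, -0.3], "yaw": 0}

```text
clock: 12.08
tool_pos: [462.7, -178.0, 2.7]
ee_rot: [[0.998, -0.053, 0.036], [-0.052, -0.999, -0.012], [0.037, 0.01, -0.999]]
contact_force: [2.3, -0.3, 1.4]
grip_width: 55.6
```

```bash
python3 - <<'E'
from h import *
to(442,-180,4,-0.055)
p,d=capture('scene'); save('s4',p[130:290,150:350].repeat(3,0).repeat(3,1))
E
```

```text
pos [ 462.7 -178.     2.7] q [-0.49  0.07  1.8   0.01  1.23  1.14] t 12.075 F [ 2.3 -0.3  1.4] w 55.6
off [-20.5   3.1  -2. ] yaw 0.003
```

View pics/s4.png

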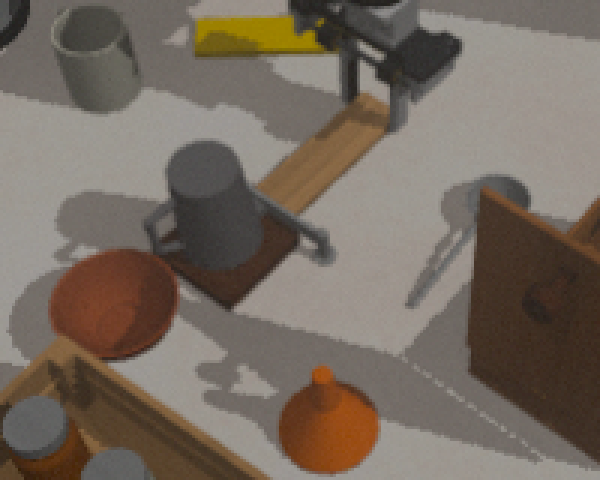

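Call:
play_rows:
  commands:
    - {"gripper": 0.4, "offset": [-7, -0.1, -0.3], "yaw": 0}
    - {"gripper": 0.4, "offset": [-7, -0.1, -0.3], "yaw": 0}
    - {"gripper": 0.4, "offset": [-7, -0.1, -0.3], "yaw": 0}
    - {"gripper": 0.4, "offset": [-7, -0.1, -0.3], "yaw": 0}
    - {"gripper": 0.4, "offset": [-4, 0, -0.3], "yaw": 0}

```text
clock: 12.75
tool_pos: [427.3, -175.4, 2.7]
ee_rot: [[0.998, -0.053, 0.034], [-0.052, -0.999, -0.012], [0.035, 0.01, -0.999]]
contact_force: [0.3, -0.7, 0.7]
grip_width: 55.5
```

```bash
python3 - <<'E'
from h import *
to(442,-180,4,-0.055)
p,d=capture('scene'); save('s5',p[130:290,150:350].repeat(3,0).repeat(3,1))
E
```

```text
pos [ 427.3 -175.4    2.7] q [-0.52  0.    1.88  0.01  1.22  1.1 ] t 12.75 F [ 0.3 -0.7  0.7] w 55.5
off [15.   3.8 -0.7] yaw 0.003
```

View pics/s5.png

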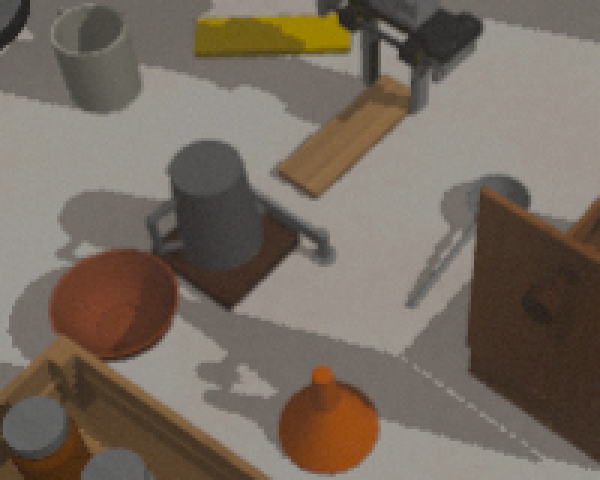

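Call:
play_rows:
  commands:
    - {"gripper": 0.9, "offset": [0, 0, 0], "yaw": 0}
    - {"gripper": 0.9, "offset": [0, 0, 0], "yaw": 0}
    - {"gripper": 0.9, "offset": [0, 0, -10], "yaw": 0}
    - {"gripper": 0.9, "offset": [0, 0, -25], "yaw": 0}
    - {"gripper": 0.9, "offset": [25, 1, -5], "yaw": 0}

```text
clock: 13.42
tool_pos: [447.8, -176.2, 43.2]
ee_rot: [[0.998, -0.053, 0.027], [-0.053, -0.999, -0.009], [0.028, 0.008, -1.0]]
contact_force: [0.3, 0.2, 0.3]
grip_width: 84.9
```

```bash
python3 - <<'E'
from h import *
np.set_printoptions(precision=1,suppress=True)
m=camera_model('wrist')
to(499,-179,4,-0.055)
p,d=capture('wrist'); save('w6',p); P=cloud('wrist',d,m)
q=p.astype(int); mm=(q[...,0]-q[...,2]>35)&(P[...,2]>5)&(P[...,2]<20)&(abs(P[...,0]-510)<90)&(abs(P[...,1]+179)<45)
X=P[mm]; print(len(X)); rc=cv2.minAreaRect(X[:,:2].astype(np.float32)); print(rc,cv2.boxPoints(rc))
E
```

```text
pos [ 447.8 -176.2   43.2] q [-0.5  0.   1.8  0.   1.3  1.1] t 13.425 F [0.3 0.2 0.3] w 84.9
off [50.2 -0.2 40.7] yaw 0.002
18019
((503.62945556640625, -181.39291381835938), (55.756629943847656, 170.10806274414062), 86.73861694335938) [[ 417.1 -204.4]
 [ 587.  -214.1]
 [ 590.1 -158.4]
 [ 420.3 -148.7]]
```

View pics/w6.png

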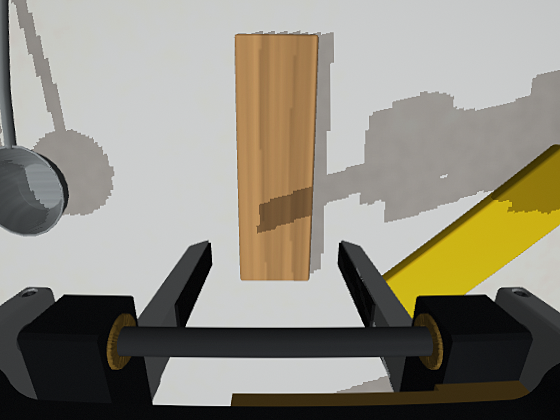

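Wrist view: the board is free on the shelf, with its far end at row 35 and near end at row 280. Its centre is at about (498,-181).

Call:
play_rows:
  commands:
    - {"gripper": 0.9, "offset": [25, 2, 0], "yaw": 0}
    - {"gripper": 0.9, "offset": [24, 2, 10], "yaw": 0}
    - {"gripper": 0.9, "offset": [0, 0, 18], "yaw": 0}
    - {"gripper": 0.9, "offset": [-2, 0, 11], "yaw": 0}
    - {"gripper": 0.9, "offset": [-1, 0, 1], "yaw": 0}

```text
clock: 14.1
tool_pos: [497.2, -183.2, 3.9]
ee_rot: [[0.998, -0.051, 0.028], [-0.051, -0.999, -0.01], [0.029, 0.008, -1.0]]
contact_force: [-0.2, 0.4, 0.3]
grip_width: 84.6
```

```bash
python3 - <<'E'
from h import *
to(498,-181,3,-0.055)
E
```

```text
pos [ 497.2 -183.2    3.9] q [-0.46  0.15  1.72  0.    1.25  1.16] t 14.1 F [-0.2  0.4  0.3] w 84.6
off [ 0.6 -2.3  0.9] yaw 0.004
```

Call:
play_rows:
  commands:
    - {"gripper": 0.4, "offset": [0, -2, 1.5], "yaw": 0}
    - {"gripper": 0.4, "offset": [-1, 0, 1], "yaw": 0}
    - {"gripper": 0.4, "offset": [0, 0, 0.5], "yaw": 0}
    - {"gripper": 0.4, "offset": [0, 0, 0.5], "yaw": 0}
    - {"gripper": 0.4, "offset": [0, 0, 0], "yaw": 0}
  force: 40

```text
clock: 14.72
tool_pos: [495.6, -181.1, 1.4]
ee_rot: [[0.998, -0.052, 0.029], [-0.051, -0.999, -0.01], [0.03, 0.009, -1.0]]
contact_force: [-0.7, 0.6, -0.4]
grip_width: 55.7
```

Call:
play_rows:
  commands:
    - {"gripper": 0.4, "offset": [0, 0, 0], "yaw": 0}
    - {"gripper": 0.4, "offset": [0, 0, -20], "yaw": 0}
    - {"gripper": 0.4, "offset": [0, 0, -35], "yaw": 0}
    - {"gripper": 0.4, "offset": [0, 0, -45], "yaw": 0}
    - {"gripper": 0.4, "offset": [0, 0, -35], "yaw": 0}

```text
clock: 15.35
tool_pos: [488.8, -178.5, 134.5]
ee_rot: [[0.998, -0.052, 0.019], [-0.052, -0.999, -0.006], [0.02, 0.005, -1.0]]
contact_force: [0.4, -0.6, -0.4]
grip_width: 55.5
```

```bash
python3 - <<'E'
from h import *
to(563,176,140,-0.062)
p,d=capture('scene'); save('s7',p)
E
```

```text
pos [ 488.8 -178.5  134.5] q [-0.46  0.03  1.57  0.    1.52  1.16] t 15.35 F [ 0.4 -0.6 -0.4] w 55.5
off [  56.  -357.9   -6.1] yaw 0.010
```

View pics/s7.png

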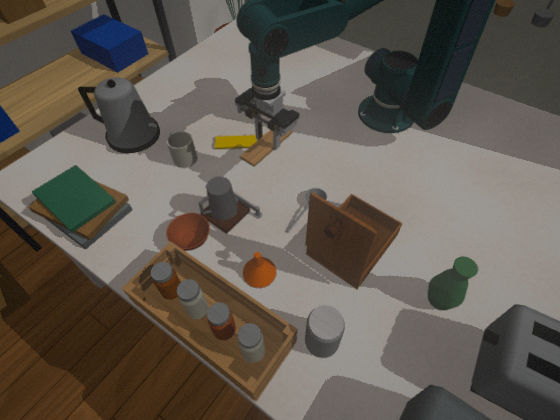

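Call:
play_rows:
  commands:
    - {"gripper": 0.4, "offset": [8, -40, -2], "yaw": 0}
    - {"gripper": 0.4, "offset": [8, -55, 0], "yaw": 0}
    - {"gripper": 0.4, "offset": [8, -55, 0], "yaw": 0}
    - {"gripper": 0.4, "offset": [8, -55, 0], "yaw": 0}
    - {"gripper": 0.4, "offset": [8, -55, 0], "yaw": 0}

```text
clock: 16.02
tool_pos: [547.3, 80.2, 138.3]
ee_rot: [[0.998, -0.061, 0.03], [-0.061, -0.998, -0.012], [0.031, 0.011, -0.999]]
contact_force: [0.3, -0.4, -1.2]
grip_width: 55.5
```

```bash
python3 - <<'E'
from h import *
to(560,176,140,-0.062)
E
```

```text
pos [547.3  80.2 138.3] q [ 0.05  0.1   1.5  -0.01  1.52  1.68] t 16.025 F [ 0.3 -0.4 -1.2] w 55.5
off [  6.8 -96.4  -2.5] yaw 0.001
```

Call:
play_rows:
  commands:
    - {"gripper": 0.4, "offset": [3, -45, 0], "yaw": 0}
    - {"gripper": 0.4, "offset": [2, -37, 0], "yaw": 0}
    - {"gripper": 0.4, "offset": [1, -12, 0], "yaw": 0}
    - {"gripper": 0.4, "offset": [0, 0, 0], "yaw": 0}
    - {"gripper": 0.4, "offset": [0, 0, 0], "yaw": 0}

```text
clock: 16.65
tool_pos: [557.7, 178.6, 131.6]
ee_rot: [[0.998, -0.056, 0.024], [-0.056, -0.998, -0.015], [0.025, 0.013, -1.0]]
contact_force: [0.0, -0.6, -0.9]
grip_width: 55.4
```

```bash
python3 - <<'E'
from h import *
np.set_printoptions(precision=1,suppress=True)
m=camera_model('wrist')
to(560,176,140,-0.062)
p,d=capture('wrist'); save('w8',p); P=cloud('wrist',d,m); np.save('w8.npy',P)
p,d=capture('top'); save('t8',p[150:320,130:330].repeat(3,0).repeat(3,1)); 
E
```

```text
pos [557.7 178.6 131.6] q [ 0.2  0.2  1.4 -0.   1.5  1.9] t 16.65 F [ 0.  -0.6 -0.9] w 55.4
off [ 2.6  2.6 -8.3] yaw 0.006
```

View pics/w8.png

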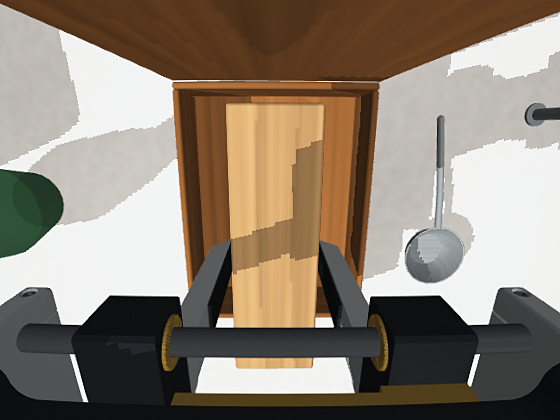

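View pics/t8.png

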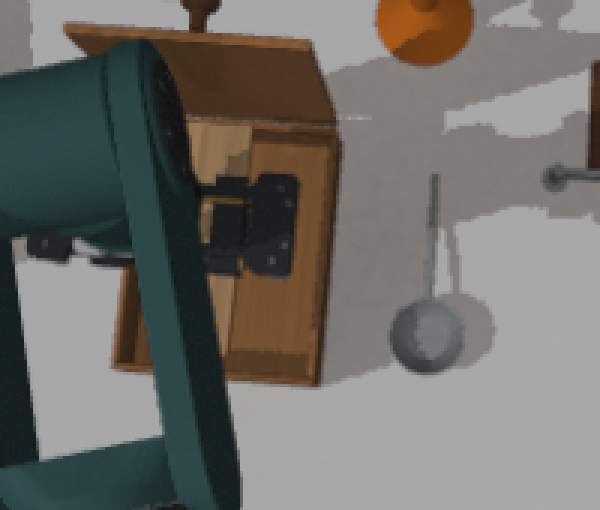

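```bash
python3 - <<'E'
from h import *
np.set_printoptions(precision=1,suppress=True)
P=np.load('w8.npy')
for rc in [(108,235),(108,275),(108,315),(105,275),(365,250),(365,300),(362,275),(200,275),(85,200),(85,350),(200,183),(200,372)]: print(rc,P[rc])
E
```

```text
(108, 235) [649.2 194.  141.6]
(108, 275) [647.9 171.8 141.9]
(108, 315) [646.8 149.4 140.3]
(105, 275) [649.6 171.7 140.3]
(365, 250) [476.1 199.1 142.1]
(365, 300) [474.5 163.5 142.9]
(362, 275) [478.3 181.1 142.8]
(200, 275) [595.6 174.7 141.8]
(85, 200) [675.  229.7  60.2]
(85, 350) [668.7 108.4  59.2]
(200, 183) [581.3 255.6  60.7]
(200, 372) [555.9  67.2  -0.7]
```

Call:
play_rows:
  commands:
    - {"gripper": 0.4, "offset": [0, 1, 30], "yaw": 0}
    - {"gripper": 0.4, "offset": [0, 0, 30], "yaw": 0}
    - {"gripper": 0.4, "offset": [-1, 0, 25], "yaw": 0}
    - {"gripper": 0.4, "offset": [-1, 0, 12], "yaw": 0}
    - {"gripper": 0.4, "offset": [-1, 0, 0], "yaw": 0}

```text
clock: 17.38
tool_pos: [559.7, 171.0, 35.3]
ee_rot: [[0.997, -0.065, 0.03], [-0.064, -0.998, -0.015], [0.031, 0.013, -0.999]]
contact_force: [-0.3, -1.6, -0.6]
grip_width: 55.6
```

```bash
python3 - <<'E'
from h import *
to(559,177,8,-0.062)
E
```

```text
pos [559.7 171.   35.3] q [ 0.21  0.24  1.54 -0.02  1.33  1.85] t 17.375 F [-0.3 -1.6 -0.6] w 55.6
off [-2.  -6.3 27.1] yaw -0.002
```

Call:
play_rows:
  commands:
    - {"gripper": 0.4, "offset": [-2, -3, 11], "yaw": 0}
    - {"gripper": 0.4, "offset": [-1, -2, 8], "yaw": 0}
    - {"gripper": 0.4, "offset": [-1, -1, 5], "yaw": 0}
    - {"gripper": 0.4, "offset": [-1, 0, 2], "yaw": 0}
    - {"gripper": 0.4, "offset": [0, 0, 1], "yaw": 0}

```text
clock: 18.0
tool_pos: [557.9, 177.8, 9.6]
ee_rot: [[0.997, -0.065, 0.036], [-0.064, -0.998, -0.013], [0.037, 0.011, -0.999]]
contact_force: [0.3, 0.7, -1.3]
grip_width: 55.6
```

```bash
python3 - <<'E'
from h import *
to(559,177,8,-0.062)
E
```

```text
pos [557.9 177.8   9.6] q [ 0.22  0.26  1.57 -0.02  1.28  1.87] t 18.0 F [ 0.3  0.7 -1.3] w 55.6
off [1.  0.7 1.6] yaw -0.002
```

Call:
play_rows:
  commands:
    - {"gripper": 0.4, "offset": [0, 0, 2], "yaw": 0}
    - {"gripper": 0.4, "offset": [0, 0, 1], "yaw": 0}
    - {"gripper": 0.85, "offset": [0, 0, 0], "yaw": 0}
    - {"gripper": 0.85, "offset": [0, 0, 0], "yaw": 0}
    - {"gripper": 0.85, "offset": [0, 0, -2], "yaw": 0}

```text
clock: 18.62
tool_pos: [558.9, 177.9, 9.8]
ee_rot: [[0.997, -0.065, 0.038], [-0.064, -0.998, -0.013], [0.039, 0.01, -0.999]]
contact_force: [-0.5, -0.3, 0.7]
grip_width: 78.9
```

Call:
play_rows:
  commands:
    - {"gripper": 0.85, "offset": [0, 0, -20], "yaw": 0}
    - {"gripper": 0.85, "offset": [0, 0, -40], "yaw": 0}
    - {"gripper": 0.85, "offset": [0, 0, -50], "yaw": 0}
    - {"gripper": 0.85, "offset": [0, 0, -50], "yaw": 0}
    - {"gripper": 0.85, "offset": [0, 0, -50], "yaw": 0}

```text
clock: 19.25
tool_pos: [548.0, 179.8, 219.6]
ee_rot: [[0.998, -0.065, 0.026], [-0.065, -0.998, -0.016], [0.027, 0.014, -1.0]]
contact_force: [0.4, -0.0, 0.0]
grip_width: 80.3
```

```bash
python3 - <<'E'
from h import *
np.set_printoptions(precision=1,suppress=True)
to(716,167,300,-0.062)
m=camera_model('wrist')
p,d=capture('wrist'); save('w9',p); P=cloud('wrist',d,m); np.save('w9.npy',P);np.save('w9p.npy',p)
E
```

```text
pos [548.  179.8 219.6] q [ 0.2  0.1  1.3 -0.   1.7  1.9] t 19.25 F [ 0.4 -0.   0. ] w 80.3
off [170.7   3.  -75.8] yaw -0.003
```

View pics/w9.png

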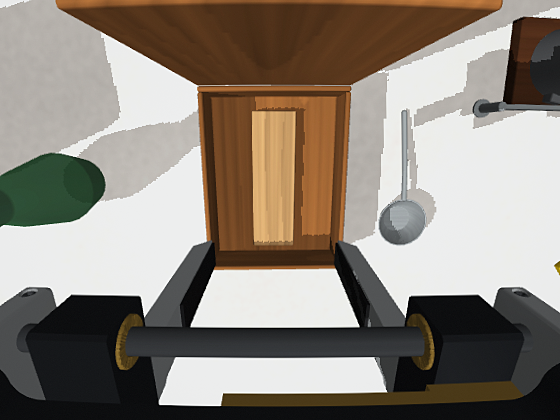

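The board lies flat inside the box (wrist view rows 108–245, columns 250–297). Next I go over the lid and take the knob.

Call:
play_rows:
  commands:
    - {"gripper": 0.85, "offset": [0, 0, -50], "yaw": 0}
    - {"gripper": 0.85, "offset": [0, 0, -48], "yaw": 0}
    - {"gripper": 0.85, "offset": [40, 0, -4], "yaw": 0}
    - {"gripper": 0.85, "offset": [55, 0, 0], "yaw": 0}
    - {"gripper": 0.85, "offset": [50, 0, 0], "yaw": 0}

```text
clock: 19.92
tool_pos: [692.3, 173.7, 348.4]
ee_rot: [[0.997, -0.062, 0.054], [-0.062, -0.998, -0.009], [0.054, 0.006, -0.999]]
contact_force: [1.0, -0.1, 0.3]
grip_width: 80.3
```

```bash
python3 - <<'E'
from h import *
to(716.5,166.5,231,-0.062)
E
```

```text
pos [692.3 173.7 348.4] q [ 0.18  0.48  0.6  -0.02  2.01  1.8 ] t 19.925 F [ 1.  -0.1  0.3] w 80.3
off [ 18.2   5.  118.6] yaw 0.000
```

Call:
play_rows:
  commands:
    - {"gripper": 0.85, "offset": [18, 4, 5], "yaw": 0}
    - {"gripper": 0.85, "offset": [6, 1, 25], "yaw": 0}
    - {"gripper": 0.85, "offset": [0, 0, 30], "yaw": 0}
    - {"gripper": 0.85, "offset": [0, 0, 10], "yaw": 0}
    - {"gripper": 0.85, "offset": [0, 0, 0], "yaw": 0}
  force: 15

```text
clock: 20.55
tool_pos: [725.1, 165.0, 272.7]
ee_rot: [[0.997, -0.064, 0.051], [-0.064, -0.998, -0.01], [0.052, 0.007, -0.999]]
contact_force: [0.3, 0.5, 0.2]
grip_width: 79.9
```

```bash
python3 - <<'E'
from h import *
to(716.5,166.5,231,-0.062)
p,d=capture('scene'); save('s10',p[130:300,230:480].repeat(3,0).repeat(3,1))
E
```

```text
pos [725.1 165.  272.7] q [ 0.16  0.52  0.7  -0.02  1.88  1.79] t 20.55 F [0.3 0.5 0.2] w 79.9
off [-10.8  -1.2  41.2] yaw -0.002
```

View pics/s10.png

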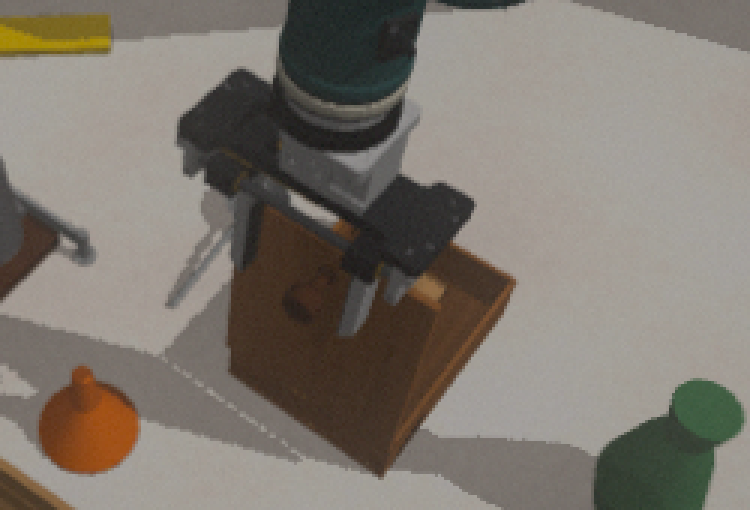

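Call:
play_rows:
  commands:
    - {"gripper": 0.85, "offset": [-4, -1, 18], "yaw": 0}
    - {"gripper": 0.85, "offset": [-4, 0, 16], "yaw": 0}
    - {"gripper": 0.3, "offset": [-2, 0, 7], "yaw": 0}
    - {"gripper": 0.2, "offset": [0, 0, 1], "yaw": 0}
    - {"gripper": 0.1, "offset": [0, 0, 0.5], "yaw": 0}

```text
clock: 21.22
tool_pos: [719.8, 167.3, 239.7]
ee_rot: [[0.996, -0.064, 0.068], [-0.063, -0.998, -0.007], [0.068, 0.003, -0.998]]
contact_force: [0.2, 0.1, 0.4]
grip_width: 53.3
```

Call:
play_rows:
  commands:
    - {"gripper": 0.1, "offset": [0, 0, 1], "yaw": 0}
    - {"gripper": 0.1, "offset": [0, 0, 1], "yaw": 0}
    - {"gripper": 0.1, "offset": [0, 0, 0.5], "yaw": 0}
    - {"gripper": 0.1, "offset": [0, 0, 0], "yaw": 0}
    - {"gripper": 0.1, "offset": [0, 0, 0], "yaw": 0}

```text
clock: 21.85
tool_pos: [720.6, 167.0, 238.9]
ee_rot: [[0.995, -0.064, 0.07], [-0.064, -0.998, -0.007], [0.07, 0.003, -0.998]]
contact_force: [-0.2, 0.2, -0.3]
grip_width: 27.1
```

```bash
python3 - <<'E'
from h import *
to(716.5,166.5,231,-0.062);lidstate()
E
```

```text
pos [720.6 167.  238.9] q [ 0.16  0.48  0.82 -0.02  1.77  1.79] t 21.85 F [-0.2  0.2 -0.3] w 27.1
off [-4.6  0.8  7.6] yaw -0.002
lid est 1.579 R 202.7 v 0.7 tool z [ 0.07  -0.007 -0.998] F [-0.2  0.2 -0.3]
```

Call:
play_rows:
  commands:
    - {"gripper": 0.1, "offset": [-18, 0, -4.5], "yaw": 0}
    - {"gripper": 0.1, "offset": [-23, 0, -2.6], "yaw": 0}
    - {"gripper": 0.1, "offset": [-23, 0, 0], "yaw": 0}
    - {"gripper": 0.1, "offset": [-23, 0, 2.8], "yaw": 0}
    - {"gripper": 0.1, "offset": [-22, 0, 5.5], "yaw": 0}

```text
clock: 22.48
tool_pos: [615.0, 173.4, 231.7]
ee_rot: [[0.994, -0.066, 0.084], [-0.066, -0.998, -0.007], [0.084, 0.001, -0.996]]
contact_force: [1.2, -0.6, 0.7]
grip_width: 27.2
```

```bash
cat >> h.py <<'E'
def plan(th0,th1s,R=194.8,hx=673,hy=169.3,yaw=-0.062):
    o=get_obs(); M=np.array(o['ee_rot']); p=np.array(o['tool_pos'])-19*M[:,2]
    for th in th1s:
        u=-R*np.cos(th+.2226); z=60.5+R*np.sin(th+.2226)
        q=np.array([hx+u*np.cos(yaw),hy+u*np.sin(yaw),z]); print(round(th,2),np.round(M.T@(q-p),1)); p=q
E
python3 - <<'E'
from h import *
lidstate(); plan(0,[.9,.78,.66,.54,.42])
E
```

```text
lid est 1.044 R 199.3 v 0.5 tool z [ 0.084 -0.007 -0.996] F [ 1.2 -0.6  0.7]
0.9 [-25.8   0.6  12.5]
0.78 [-21.3   0.1   9.6]
0.66 [-20.    0.1  12.1]
0.54 [-18.4   0.1  14.4]
0.42 [-16.5   0.   16.5]
```

Call:
play_rows:
  commands:
    - {"gripper": 0.1, "offset": [-24, 0, 9], "yaw": 0}
    - {"gripper": 0.1, "offset": [-21, 0, 10], "yaw": 0}
    - {"gripper": 0.1, "offset": [-20, 0, 13], "yaw": 0}
    - {"gripper": 0.1, "offset": [-18, 0, 15], "yaw": 0}
    - {"gripper": 0.1, "offset": [-16, 0, 17], "yaw": 0}

```text
clock: 23.1
tool_pos: [522.7, 179.0, 162.3]
ee_rot: [[0.993, -0.067, 0.099], [-0.067, -0.998, -0.007], [0.099, -0.0, -0.995]]
contact_force: [1.0, -0.8, 1.2]
grip_width: 27.3
```

```bash
python3 - <<'E'
from h import *
lidstate(); plan(0,[.42,.3,.2,.1,.0])
E
```

```text
lid est 0.447 R 194.5 v 0.4 tool z [ 0.099 -0.007 -0.995] F [ 1.  -0.8  1.2]
0.42 [-3.8  0.4  3.6]
0.3 [-14.7   0.1  18.1]
0.2 [-10.5   0.   16.4]
0.1 [-8.8  0.  17.3]
0.0 [-7.1  0.  18.1]
```

Call:
play_rows:
  commands:
    - {"gripper": 0.1, "offset": [-14, 0, 18], "yaw": 0}
    - {"gripper": 0.1, "offset": [-11, 0, 18], "yaw": 0}
    - {"gripper": 0.1, "offset": [-10, 0, 18], "yaw": 0}
    - {"gripper": 0.1, "offset": [-8, 0, 14], "yaw": 0}
    - {"gripper": 0.1, "offset": [-5, 0, 10], "yaw": 0}

```text
clock: 23.72
tool_pos: [489.8, 181.1, 85.8]
ee_rot: [[0.99, -0.067, 0.124], [-0.067, -0.998, -0.007], [0.124, -0.002, -0.992]]
contact_force: [-1.8, -4.7, 21.9]
grip_width: 27.2
```

```bash
python3 - <<'E'
from h import *
lidstate(); plan(0,[.0]); to(483,180,84.5)
E
```

```text
lid est 0.010 R 191.1 v 0.5 tool z [ 0.124 -0.007 -0.992] F [-1.8 -4.7 21.9]
0.0 [-4.2  0.5  0.6]
pos [489.8 181.1  85.8] q [ 0.27 -0.    1.71 -0.04  1.32  1.92] t 23.725 F [-1.8 -4.7 21.9] w 27.2
off [-6.8  1.6  0.4]
```

Call:
play_rows:
  commands:
    - {"gripper": 0.7, "offset": [0, 0, 0.5], "yaw": 0}
    - {"gripper": 0.7, "offset": [0, 0, 0], "yaw": 0}
    - {"gripper": 0.7, "offset": [0, 0, 0], "yaw": 0}
    - {"gripper": 0.7, "offset": [0, 0, -25], "yaw": 0}
    - {"gripper": 0.7, "offset": [0, 0, -40], "yaw": 0}

```text
clock: 24.35
tool_pos: [478.1, 181.0, 145.9]
ee_rot: [[0.991, -0.067, 0.112], [-0.067, -0.998, -0.009], [0.112, 0.001, -0.994]]
contact_force: [0.3, -0.1, 0.9]
grip_width: 65.5
```

Call:
play_rows:
  commands:
    - {"gripper": 0.7, "offset": [-30, 0, -50], "yaw": 0}
    - {"gripper": 0.7, "offset": [-40, 20, -30], "yaw": 0}
    - {"gripper": 0.7, "offset": [-30, 50, -10], "yaw": 0}
    - {"gripper": 0.7, "offset": [-20, 55, 0], "yaw": 0}
    - {"gripper": 0.7, "offset": [0, 0, 0], "yaw": 0}

```text
clock: 24.98
tool_pos: [338.0, 63.1, 227.0]
ee_rot: [[0.991, -0.066, 0.117], [-0.065, -0.998, -0.008], [0.117, 0.001, -0.993]]
contact_force: [0.0, 0.1, -0.1]
grip_width: 65.6
```

```bash
python3 - <<'E'
from h import *
np.set_printoptions(precision=1,suppress=True)
to(483,180,84.5)
p,d=capture('scene'); save('s12',p)
p,d=capture('top'); save('t12',p); P=cloud('top',d)
L=P[180:285,160:250].reshape(-1,3); L=L[(L[:,2]>58)&(L[:,2]<90)&(L[:,0]>455)&(L[:,1]>85)&(L[:,1]<265)]
A=np.c_[L[:,:2],np.ones(len(L))]
k=np.linalg.lstsq(A,L[:,2],rcond=None)[0]
for _ in range(5):
    res=L[:,2]-A@k; m=abs(res)<5; k=np.linalg.lstsq(A[m],L[m,2],rcond=None)[0]
print('slope',k[:2]*1000,'mrad', m.sum(), np.median(L[:,2]))
near=L[(L[:,0]<470)]; far=L[L[:,0]>650]; print(np.median(near[:,2]),np.median(far[:,2]))
E
```

```text
pos [338.   63.1 227. ] q [ 0.  -0.5  1.8 -0.   1.7  1.7] t 24.975 F [ 0.   0.1 -0.1] w 65.6
off [ 119.3 -126.3  157.6]
slope [-1.3  1. ] mrad 5664 69.02283658883516
69.2482373727878 68.98436401417564
```

View pics/s12.png

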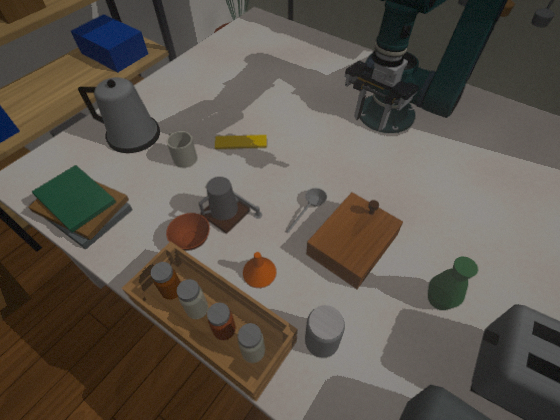

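View pics/t12.png

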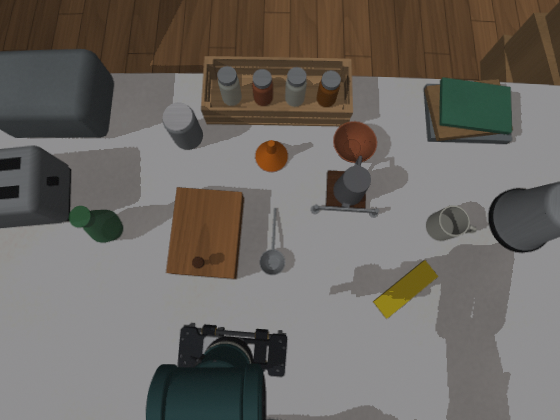

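```bash
python3 - <<'E'
from h import *
np.set_printoptions(precision=1,suppress=True)
p,d=capture('top'); P=cloud('top',d)
J=P[160:205,330:375].reshape(-1,3); j=J[J[:,2]>122]; 
A=np.c_[j[:,:2],np.ones(len(j))]; print('jug top',len(j),np.median(j,0),np.linalg.lstsq(A,j[:,2],rcond=None)[0][:2])
T=J[(J[:,2]>8)&(J[:,2]<28)]; T=P[160:205,322:372].reshape(-1,3); T=T[(T[:,2]>10)&(T[:,2]<26)&(T[:,0]>646)]; A=np.c_[T[:,:2],np.ones(len(T))];print('trivet',len(T),np.median(T,0),np.linalg.lstsq(A,T[:,2],rcond=None)[0][:2])
print(job_done())
E
```

```text
jug top 619 [ 688.3 -195.3  128.4] [ 0. -0.]
trivet 440 [ 689.6 -153.5   18.5] [-0. -0.]
the job is handed in; nothing more can be done
None
```

I've handed the job in. The board is in the box, the lid is shut, and the jug still stands on the trivet. The clock read about 25 s, against the 72 s limit.

**What I did:**
1. I pinched the lid knob and swung the lid up to about 1.57 rad.
2. I slid the board straight out from under the rail, about 160 mm. I then took it again at its middle, laid it flat in the box and let go.
3. I swung the lid back down by its knob, released it and moved the arm clear.

**Last checks:**
- **Lid:** its top measured level, about 69 mm high at both the hinge and the free edge (68.5 mm expected). I felt about 22 N through the fingers when it met the rim.
- **Trivet and jug:** the trivet lies level on the shelf, its top at 18.5 mm. The jug is upright, its top at 128.4 mm (128 mm expected), and it was never lifted.
- **Board:** seen flat in the box just before the lid was closed. I didn't look inside again afterwards.
- **Other things on the shelf:** they look unmoved in the last pictures. I judged this by eye and did not measure it.

**Off plan:**
- The fingertips touched the shelf at about 5 N while gripping the board.
- The tool leaned up to about 7° by the time the lid shut. It had no visible effect.

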